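# Close up and clamp the row of colour tins

### The job

Take the spare rectangular tin out of its slot in the wooden tote and stand it upright on the floor of the clear-sided rack, between the tin already there and the aluminium stop, its longer side across the rack like the other tin's. Then slide the stop along until the two tins are snug between it and the end board, and only then turn the black bar knob on the stop clockwise (seen from above) until the stop is locked tight. Let go of everything, and do not knock over any of the jars and bottles.

Things in the scene. Friction and masses are not known exactly. Their poses are not given: they have to be found in the camera images.
- spare_tin: spare tin: plain steel box tin, paper band, 62 (x) x 38 (y) x 90 mm high, about 0.3 kg. Origin: centre of underside. Starts upright in either slot of the tote, 62 mm side along the slot. There only its end faces (62 mm apart) can be gripped, in the rack only its broad faces (38 mm apart): stand it on the clear table about x 0.40, y 0.02 in between and take it again turned 90 degrees.
- row_tin: the like tin that already stands in the rack, near the end board, its 62 mm side across the rack. Same size and origin. May be pushed along the rack by the stop.
- tote: fixed wooden tote with two open slots side by side. Origin: centre of its underside; the slots run along its y, centres at x = -28 and +28 mm, y = 0; each 48 mm wide and 138 mm long inside. Floor 6 mm above the table; long walls (8 mm thick) up to 90 mm above the table, end walls 61 mm; a tin stands out 6 mm above the long walls.
- rack: fixed rack: channel with clear sides edged in aluminium, along its y. Origin: centre of its underside, z up. Inside 72 mm wide (x from -36 to +36 mm), the floor 6 mm above the table, side walls 7 mm thick up to 90 mm; length 336 mm. A plywood end board 102 mm high closes the +y end, its inner face at y = +160 mm. The stop comes from the -y end.
- stop_face (a point): middle of the lower edge of the stop's flat pushing face (looks to the rack's +y). The stop is an aluminium carriage: plate 66 mm wide, 8 mm thick, up to 90 mm above the table, on a 100 mm long foot behind it. The knob's axis stands 66 mm behind this face.
- stop (a joint): position of the stop along the rack, 0 to 0.165 m, growing towards the end board; its face lies at rack y = -0.055 + value; about 0.139 with both tins tight. With the knob loose it slides with about 1.5 N (plus some 3 N drag of the tins) and stays where it is left. Slide it by gripping the knob and drawing it along the rack, or by pushing.
- clamp_grip (a point): centre of the stop's black bar knob, on its axis, 116 mm above the table: the point to grip. The bar is 64 mm long along this point's x, 16 mm thick along its y (grip across this) and 26 mm high.
- clamp (a joint): angle of the bar knob, 0 (loose) to 2.4 rad (hard end), growing clockwise seen from above. Turns with about 0.12 N m (a little more where the brake bites) and stays. At 0 the bar lies across the rack. Below 1.5 the stop runs free; then the brake bites; above 2.05 the stop counts as locked (it holds some 25 N at the hard end). It takes two grasps.
- slot_jar: bystander: round jar, 38 mm across, 85 mm high, in the tote's other slot. Origin: centre of its underside.
- jar_near: bystander: round jar, 60 mm across, 70 mm high, to the robot's right. Origin: centre of its underside.
- water_bottle: bystander: clear bottle, 64 mm across, 170 mm high, at the right. Origin: centre of its underside.
- squeeze_bottle: bystander: white bottle with a nozzle, 48 mm across, 125 mm high, at the right. Origin: centre of its underside.

How it is judged:
By the outcome, as a careful person would: the job done as asked, in the order asked, and still so for the second after the job is handed in, with the robot touching nothing.
It also fails if it takes over 72 s, if anything falls off the work surface, if the arm or the gripper's body presses on something with over 40 N, if the wrist force passes 120 N, or if a joint passes its speed limit or range.

### The arm

A 6-joint arm with a two-finger parallel gripper is mounted at the origin on the work surface. World frame = base frame: x ahead of the robot, y to its left, z up, the work surface at z = 0. Lengths are in mm, angles in rad, forces in N, time in s.
With the tool pointing down it reaches from about 275 to 750 mm from the base axis. Payload 10.2 kg.
Tool frame: the origin (TCP) lies on the centre line of the jaws, within the pads' length; the fingertips stand 17 mm ahead of it and the grasp point (between the pads) lies 2 mm behind it; z points along the fingers, y is the line along which they close (so a half turn about z gives the same grasp; the last joint's range is limited). The gripper opens to 85 mm and grips with 20 to 120 N. Pads are 22 mm wide; open, the fingers measure 114 mm over their backs; the gripper's body (76 mm by 85 mm) begins 54 mm behind the grasp point. The pads swing forward as they close: fully open they stand 13 mm farther back than shut.
Start: joints at [-0.223, 0.313, 1.498, -0, 1.331, -0.223], TCP at [525.006, -0.014, 248.294] pointing down, gripper open.
Joint ranges: [-2.94, 2.94], [-0.97, 2.17], [0.19, 2.56], [-1.23, 4.37], [0.02, 3.11], [-2.88, 2.88]. Speed limits (rad/s): [2.39, 2.39, 3.01, 3.14, 3.14, 3.14].

### API

Orientations are given as a unit quaternion [w, x, y, z].
In Python, from rig import ctrl gives the robot as it stands. The module is installed in compiled form; this text tells all that it offers.
- The arm moves only by the shell command python3 -m jog 'ROWS' [FORCE]. ROWS is JSON, a list of rows, each an object with "delta_pos": the shift along the world's x, y, z in mm, a list of three; "angular": the turn, a rotation vector about the world's x, y, z in rad, a list of three; "fingers": the opening, from 0 (shut) to 1 (fully open). In form: [{"delta_pos": [tx, ty, tz], "angular": [rx, ry, rz], "fingers": fingers}, ...]. A call has 1 to 10 rows; each row is the pose to reach, as a shift and turn from the pose commanded when the call began; what a row does not reach only later rows make up. A row lasts 1/8 s, in which the tool goes at most 62.5 mm and 10.7 degrees, less where a joint would pass 70% of its speed; a pose out of reach is approached as far as the arm can. A call with a gripper value outside its range is refused whole. The fingers move at their own pace and stop on an object; FORCE is the grip in N (left out, the last holds). Time passes only in rows, so rows that repeat a pose let the fingers close. It gives the time, the measured TCP pose, the force, the opening and the grip force at its end, in the units of the state.
- ctrl.sense(): the state, without advancing time (a new reading comes with each control period).
- ctrl.capture(name): name is "scene" or "side" or "wrist"; returns a dict with "pixels" (400x640x3 uint8, blue, green, red), "fx", "fy", "cx", "cy" (pixels), "R" (3x3) and "t" (3): a world point X has camera coordinates R X + t. Camera axes: x right, y down, z forward; pixel columns grow to the right and rows downward; lengths in mm; the calibration is good to about 2 mm. A picture is of the moment at which its call begins. There is no depth.
- ctrl.finish_job(): hands the job in; it is judged then, once.
The state is a dict: "time_s": time; "joints": joint angles; "dq": joint speeds; "tau": joint torques, N m; "eef_pos": TCP position; "ee_rot": TCP orientation; "force": force on the tool from outside, world axes, zero at the start; "wrist_torque": the same for the moment, N m; "grip_width": opening from 0.0 (shut) to 1.0 (fully open); "grip_force": force on a finger pad.
Only numpy, scipy, OpenCV 4.12 (cv2) and the standard library are available. Lean on these libraries where they do the work, as an engineer would, in place of code of your own. Each camera call takes 0.05 s, during which the arm holds its last target. There are 200 camera calls.

## Working session

There is one attempt and no reset: what is moved stays moved. The work goes in short steps, Python scripts to look and compute and a shell command to move; the robot and the scene stay as the last step left them, time stands still between calls to the robot, and variables do not carry over. Pictures are saved under pics/ and viewed, at most 10 in all, crops included, and the job is handed in when it is done.

```bash
mkdir -p pics
cat > h.py <<'E'
import numpy as np, cv2
from rig import ctrl
def cap(n,save=None):
    c=ctrl.capture(n)
    c['R']=np.array(c['R']);c['t']=np.array(c['t']);c['pixels']=np.array(c['pixels'])
    if save: cv2.imwrite('pics/'+save,c['pixels'])
    return c
def ray(c,u,v):
    d=c['R'].T@np.array([(u-c['cx'])/c['fx'],(v-c['cy'])/c['fy'],1.]); return -c['R'].T@c['t'],d
def onz(c,u,v,z):
    o,d=ray(c,u,v); return o+d*(z-o[2])/d[2]
def proj(c,X):
    p=c['R']@np.array(X,float)+c['t']; return c['fx']*p[0]/p[2]+c['cx'],c['fy']*p[1]/p[2]+c['cy']
E
python3 - <<'E'
from h import *
import pickle
a={n:cap(n) for n in("scene","side","wrist")}
pickle.dump(a,open('a.pkl','wb'))
for n,c in a.items():
    cv2.imwrite(f'pics/{n}0.png',c['pixels'])
    print(n,-c['R'].T@c['t'],c['R'][2],c['fx'])
s=ctrl.sense();print(s['eef_pos'],s['ee_rot'],s['grip_width'])
E
```

```text
scene [ 946.59022565 -443.81773865  866.01748368] [-0.43443608  0.43192962 -0.79038099] 430.95021660468876
side [-162.78187706  856.55788423  785.08136571] [ 0.51586531 -0.68109    -0.51961466] 510.9676794381538
wrist [524.62846355  72.10898308 374.15504346] [-0.00167146 -0.28453559 -0.95866402] 288.7071776152992
[5.24832623e+02 8.86476913e-03 2.47873309e+02] [-4.08322693e-04  7.07113174e-01  7.07100223e-01 -2.58689054e-04] 0.9989345523125477
```

View pics/scene0.png

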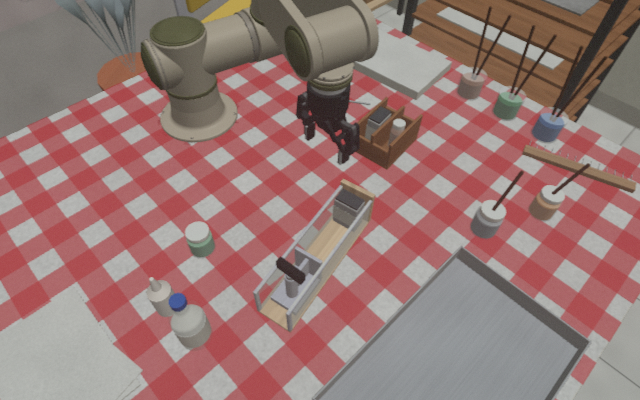

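View pics/side0.png

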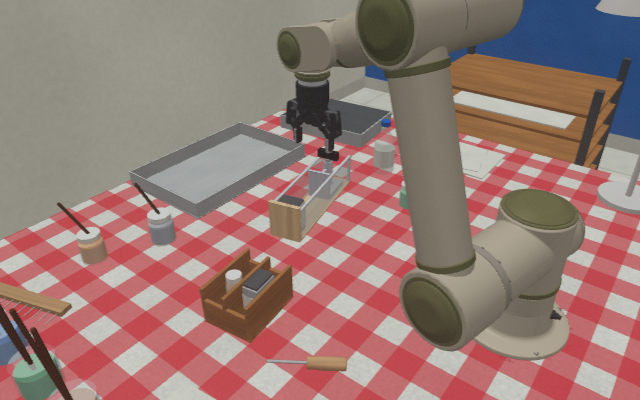

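The scene picture shows the tote near (388,132) with the spare tin's top at about (379,118). The rack runs from its end board (358,190) to (280,312), with the knob at (291,270). The side picture shows the tote at (248,292) and the tin top at (258,282). I'll zoom in on both.

Run:
```python
from h import *
import pickle
a=pickle.load(open('a.pkl','rb'))
r=lambda i,w,h:cv2.resize(i,(w,h),interpolation=cv2.INTER_CUBIC)
s=a['scene']['pixels'];d=a['side']['pixels']
out=np.zeros((600,800,3),np.uint8)
out[:600,:400]=r(s[175:325,]. copy()[:,280-30:350+0+0],400,600) if 0 else r(s[175:335,250:385],400,474)[:600].copy() if 0 else 0
out[0:480,0:405]=r(s[175:335,250:385],405,480)       # x3
out[0:300,410:710]=r(s[90:165,350:425],300,300)      # x4
out[300:600,410:710]=r(d[245:345,200:300],300,300)   # x3
cv2.imwrite('pics/z1.png',out)
```

```text
(no output)
```

View pics/z1.png

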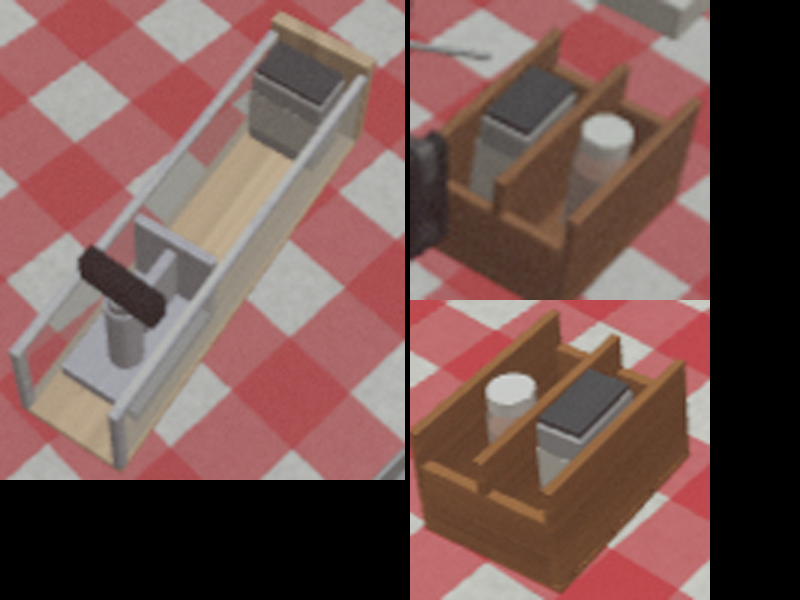

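View pics/wrist0.png

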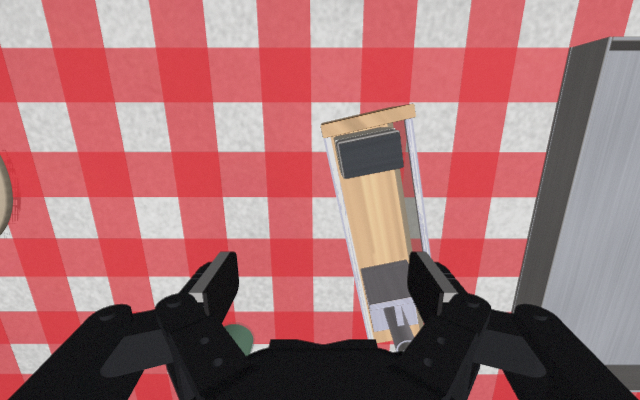

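The zoom and wrist pictures are clear. Tin lid in the zoom: scene corners (485,110),(530,68),(577,95),(527,132); side corners (582,370),(632,390),(592,432),(540,410). In the wrist view the end board's top runs from (321,125) to (414,104). I'll turn these pixels into points.

Run:
```python
from h import *
import pickle
np.set_printoptions(precision=1,suppress=True)
a=pickle.load(open('a.pkl','rb'));S,D,W=a['scene'],a['side'],a['wrist']
c1=lambda p:(250+p[0]/3,175+p[1]/3); c2=lambda p:(350+(p[0]-410)/4,90+p[1]/4); c3=lambda p:(200+(p[0]-410)/3,245+(p[1]-300)/3)
def show(n,c,f,pts,z):
    print(n,z); 
    for p in pts: print('  ',p,onz(c,*f(p),z)[:2])
    print('   mean',np.mean([onz(c,*f(p),z)[:2] for p in pts],0))
i=lambda p:p
show('lid S',S,c2,[(485,110),(530,68),(577,95),(527,132)],96)
show('lid D',D,c3,[(582,370),(632,390),(592,432),(540,410)],96)
show('tote wall tops S left wall',S,c2,[(560,32),(628,67),(698,102),(500,185),(570,222)],90)
show('tote wall tops D',D,c3,[(558,312),(617,340),(684,363),(545,490),(480,460)],90)
show('jar S',S,c2,[(607,130)],91)
show('board S',S,c1,[(280,15),(375,62)],102)
show('walls front S',S,c1,[(20,352),(120,412)],90)
show('knob top S',S,c1,[(82,255),(163,303)],129)
show('stop plate top S',S,c1,[(138,218),(215,264)],90)
show('row lid S',S,c1,[(262,75),(285,42),(342,72),(320,103)],96)
show('board W',W,i,[(321,125),(414,104),(323,138),(415,117)],102)
show('row lid W',W,i,[(338,145),(400,129),(403,166),(344,178)],96)
show('plate W',W,i,[(361,267),(410,259)],90)
```

```text
lid S 96
   (485, 110) [420.  275.6]
   (530, 68) [412.7 329.9]
   (577, 95) [452.5 331.9]
   (527, 132) [453.4 279.6]
   mean [434.7 304.3]
lid D 96
   (582, 370) [453.7 283.5]
   (632, 390) [411.7 278.4]
   (592, 432) [404.4 325.7]
   (540, 410) [447.4 330.8]
   mean [429.3 304.6]
tote wall tops S left wall 90
   (560, 32) [397.8 380.6]
   (628, 67) [454.2 386. ]
   (698, 102) [509.4 392.2]
   (500, 185) [470.6 234.2]
   (570, 222) [523.4 241.2]
   mean [471.1 326.8]
tote wall tops D 90
   (558, 312) [519.4 240.9]
   (617, 340) [462.2 239. ]
   (684, 363) [406.8 229.7]
   (545, 490) [395.8 378.6]
   (480, 460) [449.2 384.5]
   mean [446.7 294.5]
jar S 91
   (607, 130) [485.5 324.5]
   mean [485.5 324.5]
board S 102
   (280, 15) [528.  64.]
   (375, 62) [609.8  82.4]
   mean [568.9  73.2]
walls front S 90
   (20, 352) [ 604.3 -259.7]
   (120, 412) [ 679.8 -240.2]
   mean [ 642. -250.]
knob top S 129
   (82, 255) [ 596.  -196.3]
   (163, 303) [ 657.9 -182. ]
   mean [ 626.9 -189.1]
stop plate top S 90
   (138, 218) [ 582.1 -135.4]
   (215, 264) [ 645.4 -122.1]
   mean [ 613.8 -128.8]
row lid S 96
   (262, 75) [556.5  15. ]
   (285, 42) [546.3  51. ]
   (342, 72) [596.3  61. ]
   (320, 103) [604.6  27.4]
   mean [575.9  38.6]
board W 102
   (321, 125) [522.6  65.1]
   (414, 104) [605.7  83.2]
   (323, 138) [524.5  53.5]
   (415, 117) [607.6  72.1]
   mean [565.1  68.5]
row lid W 96
   (338, 145) [538.7  46.6]
   (400, 129) [596.4  61.3]
   (403, 166) [601.9  26.6]
   (344, 178) [545.   14.8]
   mean [570.5  37.3]
plate W 90
   (361, 267) [566.2 -86. ]
   (410, 259) [619.2 -76.2]
   mean [592.7 -81.1]
```

```bash
python3 -m jog '[{"delta_pos":[-20,60,0],"angular":[0,0,0.18],"fingers":1},{"delta_pos":[-40,120,0],"angular":[0,0,0.36],"fingers":1},{"delta_pos":[-60,180,0],"angular":[0,0,0.54],"fingers":1},{"delta_pos":[-75,230,0],"angular":[0,0,0.72],"fingers":1},{"delta_pos":[-90,270,-20],"angular":[0,0,0.9],"fingers":1},{"delta_pos":[-93,304,-48],"angular":[0,0,1.08],"fingers":1},{"delta_pos":[-93,304,-48],"angular":[0,0,1.26],"fingers":1},{"delta_pos":[-93,304,-48],"angular":[0,0,1.44],"fingers":1},{"delta_pos":[-93,304,-48],"angular":[0,0,1.62],"fingers":1},{"delta_pos":[-93,304,-48],"angular":[0,0,1.66],"fingers":1}]'
python3 - <<'E'
from h import *
c=cap('wrist','w1.png'); s=ctrl.sense();print(s['eef_pos'],s['ee_rot'],s['joints'])
for X in [(431.5,304.5,96),(431.5,304.5,6)]: print(proj(c,X))
E
```

```text
time_s: 1.4
eef_pos: [431.9, 304.0, 200.0]
ee_rot: [-0.0, -0.046, 0.999, -0.0]
force: [-0.8, -0.1, -1.2]
grip_width: 1.001
grip_force: 0.0
[431.90091632 303.93213676 200.02919277] [-2.75541409e-04 -4.61404493e-02  9.98934919e-01 -1.03407170e-04] [ 3.91180039e-01  3.62147171e-01  1.55994286e+00 -8.77392833e-06
  1.22009118e+00 -1.27192695e+00]
(np.float64(323.80450596633113), np.float64(207.5287144423595))
(np.float64(323.4872279785154), np.float64(183.72688160596755))
```

View pics/w1.png

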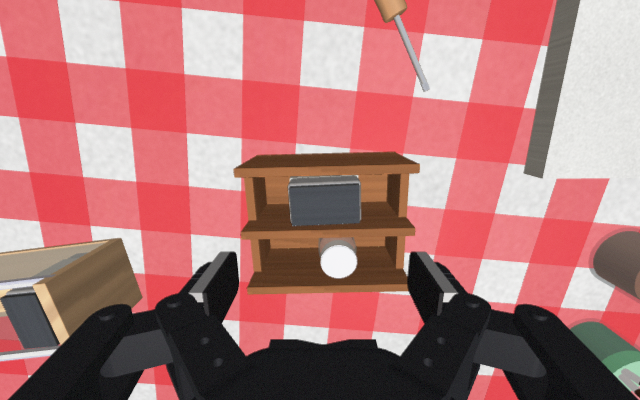

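The lid's corners are at (289,181),(359,179),(361,221),(290,226), so it is nearly square to the jaws and its centre sits slightly above the predicted pixel. The tote's walls and the jar at (338,262) are clear of the jaws.

Run:
```python
from h import *
c=cap('wrist')
P=[onz(c,u,v,96)[:2] for u,v in [(289,179),(360,177),(361,221),(290,226)]]
print(np.array(P),np.mean(P,0))
for a,b in((0,1),(3,2)): d=P[b]-P[a];print(np.arctan2(d[1],d[0]),np.hypot(*d))
d=[onz(c,u,v,90)[:2] for u,v in [(235,171),(419,164),(242,236),(414,228)]];print(d)
```

```text
[[409.91600951 274.06486285]
 [402.97640858 331.30998918]
 [440.54689588 337.02972193]
 [450.60437928 277.31806819]] [426.01092331 304.93066054]
1.6914337290991937 57.66422243841707
1.7376642518811911 60.55274201052395
[array([408.60479533, 228.60025038]), array([388.88739328, 379.0839077 ]), array([466.3139342, 235.110404 ]), array([444.86843234, 385.20924325])]
```

```bash
python3 -m jog '[{"delta_pos":[-4.5,1,-30],"angular":[0,0,0.04],"fingers":1},{"delta_pos":[-4.5,1,-70],"angular":[0,0,0.04],"fingers":1},{"delta_pos":[-4.5,1,-100],"angular":[0,0,0.04],"fingers":1},{"delta_pos":[-4.5,1,-120],"angular":[0,0,0.04],"fingers":1},{"delta_pos":[-4.5,1,-120],"angular":[0,0,0.04],"fingers":0.6},{"delta_pos":[-4.5,1,-120],"angular":[0,0,0.04],"fingers":0.6},{"delta_pos":[-4.5,1,-120],"angular":[0,0,0.04],"fingers":0.6},{"delta_pos":[-4.5,1,-120],"angular":[0,0,0.04],"fingers":0.6}]' 40
```

```text
time_s: 2.5
eef_pos: [427.6, 305.1, 80.8]
ee_rot: [0.0, -0.065, 0.998, 0.0]
force: [-0.9, -0.4, 0.3]
grip_width: 0.717
grip_force: 45.8
```

```bash
python3 -m jog '[{"delta_pos":[0,0,25],"angular":[0,0,0],"fingers":0.6},{"delta_pos":[0,0,60],"angular":[0,0,0],"fingers":0.6},{"delta_pos":[0,0,100],"angular":[0,0,0],"fingers":0.6},{"delta_pos":[0,-30,120],"angular":[0,0,0],"fingers":0.6},{"delta_pos":[-5,-70,120],"angular":[0,0,-0.18],"fingers":0.6},{"delta_pos":[-10,-110,120],"angular":[0,0,-0.36],"fingers":0.6},{"delta_pos":[-15,-150,120],"angular":[0,0,-0.54],"fingers":0.6},{"delta_pos":[-20,-190,120],"angular":[0,0,-0.72],"fingers":0.6},{"delta_pos":[-25,-230,110],"angular":[0,0,-0.9],"fingers":0.6},{"delta_pos":[-27,-260,90],"angular":[0,0,-1.08],"fingers":0.6}]'
python3 -m jog '[{"delta_pos":[0,-15,-10],"angular":[0,0,-0.18],"fingers":0.6},{"delta_pos":[0,-25,-30],"angular":[0,0,-0.3],"fingers":0.6},{"delta_pos":[0,-25,-60],"angular":[0,0,-0.4],"fingers":0.6},{"delta_pos":[0,-25,-80],"angular":[0,0,-0.4],"fingers":0.6},{"delta_pos":[0,-25,-90],"angular":[0,0,-0.4],"fingers":0.6},{"delta_pos":[0,-25,-93],"angular":[0,0,-0.4],"fingers":0.6},{"delta_pos":[0,-25,-95],"angular":[0,0,-0.4],"fingers":0.6},{"delta_pos":[0,-25,-95],"angular":[0,0,-0.4],"fingers":0.6}]'
```

```text
time_s: 3.75
eef_pos: [400.5, 43.6, 170.6]
ee_rot: [0.001, 0.461, 0.888, 0.0]
force: [0.4, -0.0, -3.8]
grip_width: 0.718
grip_force: 45.6
time_s: 4.75
eef_pos: [400.7, 19.9, 75.7]
ee_rot: [0.0, 0.625, 0.78, 0.0]
force: [-0.1, 0.3, -3.9]
grip_width: 0.718
grip_force: 45.5
```

```bash
python3 -m jog '[{"delta_pos":[0,0,-1],"angular":[0,0,0],"fingers":0.6},{"delta_pos":[0,0,-1],"angular":[0,0,0],"fingers":0.8},{"delta_pos":[0,0,-1],"angular":[0,0,0],"fingers":1},{"delta_pos":[0,0,-1],"angular":[0,0,0],"fingers":1},{"delta_pos":[0,0,25],"angular":[0,0,0],"fingers":1},{"delta_pos":[0,0,65],"angular":[0,0,0],"fingers":1},{"delta_pos":[0,0,75],"angular":[0,0,0.18],"fingers":1},{"delta_pos":[0,0,75],"angular":[0,0,0.36],"fingers":1},{"delta_pos":[0,0,75],"angular":[0,0,0.54],"fingers":1},{"delta_pos":[0,0,75],"angular":[0,0,0.72],"fingers":1}]'
python3 -m jog '[{"delta_pos":[0,0,0],"angular":[0,0,0.18],"fingers":1},{"delta_pos":[0,0,0],"angular":[0,0,0.36],"fingers":1},{"delta_pos":[0,0,0],"angular":[0,0,0.54],"fingers":1},{"delta_pos":[0,0,0],"angular":[0,0,0.72],"fingers":1},{"delta_pos":[0,0,0],"angular":[0,0,0.85],"fingers":1},{"delta_pos":[0,0,0],"angular":[0,0,0.85],"fingers":1}]'
python3 - <<'E'
from h import *
c=cap('wrist','w2.png'); s=ctrl.sense();print(s['eef_pos'],s['ee_rot'],s['joints'])
print(proj(c,(400.5,20,90)))
g=cv2.cvtColor(c['pixels'],cv2.COLOR_BGR2HSV)
m=((g[...,2]<110)&(g[...,1]<90)).astype('uint8'); m[:100]=0
cs,_=cv2.findContours(m,0,2)
for k in cs:
    if cv2.contourArea(k)>600: print(cv2.minAreaRect(k))
E
```

```text
time_s: 6.0
eef_pos: [400.5, 20.0, 150.3]
ee_rot: [0.0, 0.307, 0.952, 0.0]
force: [0.5, 0.1, -1.1]
grip_width: 0.998
grip_force: 0.0
time_s: 6.75
eef_pos: [400.5, 20.0, 150.3]
ee_rot: [0.0, -0.109, 0.994, -0.0]
force: [0.5, -0.2, 0.7]
grip_width: 0.999
grip_force: 0.0
[400.50038784  19.99381966 150.30487355] [ 9.07766647e-06 -1.08032228e-01  9.94147392e-01 -5.46876766e-06] [-2.44370374e-01  1.58288743e-01  1.97859260e+00 -4.73296456e-06
  1.00469050e+00 -2.03165112e+00]
(np.float64(323.1549271660908), np.float64(226.9632937882091))
((319.5, 325.5), (147.0, 639.0), 90.0)
((318.0, 224.0), (80.0, 50.0), 90.0)
((28.5, 125.5), (51.0, 57.0), 90.0)
```

View pics/w2.png

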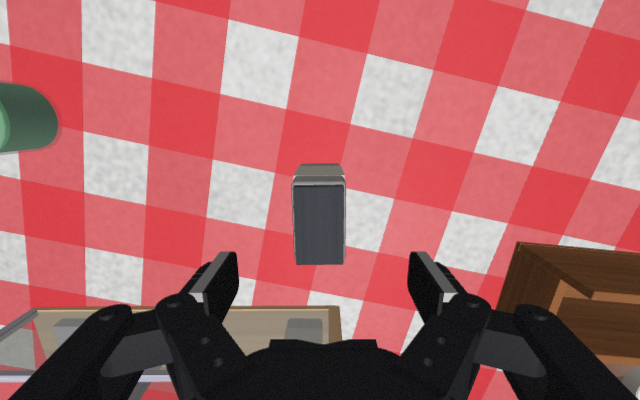

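The tin stands upright and square between the jaws, with its lid at about (319,224). I'll grip it again, lift it over the rack and look.

```bash
python3 -m jog '[{"delta_pos":[0,0,-40],"angular":[0,0,0],"fingers":1},{"delta_pos":[0,0,-65],"angular":[0,0,0],"fingers":1},{"delta_pos":[0,0,-74],"angular":[0,0,0],"fingers":0.7},{"delta_pos":[0,0,-74],"angular":[0,0,0],"fingers":0.3},{"delta_pos":[0,0,-74],"angular":[0,0,0],"fingers":0.3},{"delta_pos":[0,0,-74],"angular":[0,0,0],"fingers":0.3},{"delta_pos":[0,0,-74],"angular":[0,0,0],"fingers":0.3},{"delta_pos":[0,0,-74],"angular":[0,0,0],"fingers":0.3}]' 40
python3 -m jog '[{"delta_pos":[0,0,30],"angular":[0,0,0],"fingers":0.3},{"delta_pos":[0,0,80],"angular":[0,0,0],"fingers":0.3},{"delta_pos":[20,-5,120],"angular":[0,0,0],"fingers":0.3},{"delta_pos":[60,-15,130],"angular":[0,0,0],"fingers":0.3},{"delta_pos":[110,-26,130],"angular":[0,0,0],"fingers":0.3},{"delta_pos":[155,-37,130],"angular":[0,0,0],"fingers":0.3},{"delta_pos":[180,-43,130],"angular":[0,0,0],"fingers":0.3},{"delta_pos":[189,-45.5,130],"angular":[0,0,0],"fingers":0.3},{"delta_pos":[189,-45.5,130],"angular":[0,0,0],"fingers":0.3},{"delta_pos":[189,-45.5,130],"angular":[0,0,0],"fingers":0.3}]'
python3 - <<'E'
from h import *
c=cap('wrist','w3.png'); s=ctrl.sense();print(s['joints'])
for n,X in dict(inner=(568,62,102),o=(602.9-.218*70,-94.2+.976*70,6)).items():print(n,proj(c,X))
E
```

```text
time_s: 7.8
eef_pos: [401.2, 19.7, 77.2]
ee_rot: [0.001, -0.109, 0.994, -0.0]
force: [-0.8, -2.1, 7.0]
grip_width: 0.438
grip_force: 42.4
time_s: 9.05
eef_pos: [588.7, -25.2, 206.5]
ee_rot: [-0.0, -0.109, 0.994, 0.0]
force: [0.1, 0.4, -3.7]
grip_width: 0.437
grip_force: 41.7
[-2.41394726e-01  4.86960286e-01  1.35571074e+00 -3.02434854e-06
  1.29908983e+00 -2.03160577e+00]
inner (np.float64(430.00336338462546), np.float64(206.26644372159822))
o (np.float64(322.4559662006335), np.float64(181.7345525597133))
```

View pics/w3.png

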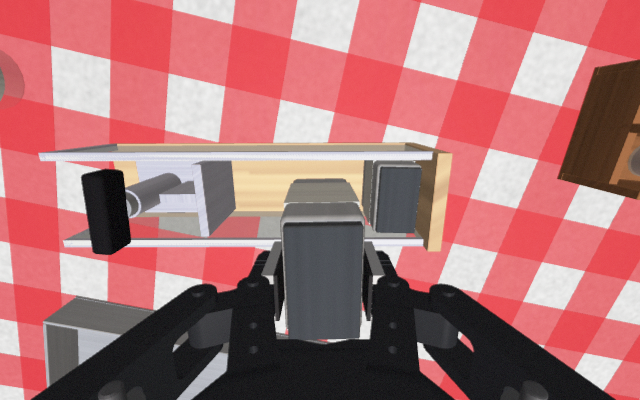

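The wrist view shows the rack's side-wall rims at rows of about 156 and 242, parallel to the image rows. The row tin's lid is at about (397,198) and the stop plate at about (203,200). The held tin is square in the jaws. I'll check the rack's centre line.

Run:
```python
from h import *
np.set_printoptions(precision=1,suppress=True)
c=cap('wrist')
p=c['pixels'].astype(int)
for u in(260,360): print(u,[tuple(p[v,u]) for v in range(146,164,1)],'|',[tuple(p[v,u]) for v in range(232,250)] )
R=np.array([.976,.218]);Y=np.array([-.218,.976])
f=lambda u,v,z:onz(c,u,v,z)[:2]
for u,v,z in [(100,156,90),(400,156,90),(100,242,90),(400,242,90),(200,235,90),(205,162,90),(378,164,96),(418,166,96),(376,231,96),(415,233,96),(435,156,102),(430,245,102)]:
    w=f(u,v,z);q=w-[602.9,-94.2];print((u,v),w,'rack',q@R,q@Y)
s=ctrl.sense()['eef_pos'][:2]-np.array([602.9,-94.2]);print('tcp',s@R,s@Y)
for u,v in [(283,222),(362,222),(285,338),(360,338)]:
    w=f(u,v,206.5-76.5+90);q=w-[602.9,-94.2];print('held',w,q@R,q@Y)
```

```text
260 [(np.int64(139), np.int64(158), np.int64(171)), (np.int64(138), np.int64(157), np.int64(171)), (np.int64(140), np.int64(158), np.int64(171)), (np.int64(140), np.int64(158), np.int64(172)), (np.int64(138), np.int64(157), np.int64(169)), (np.int64(149), np.int64(151), np.int64(157)), (np.int64(222), np.int64(206), np.int64(207)), (np.int64(231), np.int64(218), np.int64(218)), (np.int64(235), np.int64(231), np.int64(229)), (np.int64(237), np.int64(236), np.int64(236)), (np.int64(238), np.int64(237), np.int64(238)), (np.int64(236), np.int64(235), np.int64(235)), (np.int64(238), np.int64(237), np.int64(237)), (np.int64(237), np.int64(237), np.int64(237)), (np.int64(200), np.int64(223), np.int64(237)), (np.int64(168), np.int64(211), np.int64(237)), (np.int64(165), np.int64(210), np.int64(237)), (np.int64(164), np.int64(208), np.int64(237))] | [(np.int64(166), np.int64(170), np.int64(170)), (np.int64(166), np.int64(170), np.int64(170)), (np.int64(165), np.int64(168), np.int64(169)), (np.int64(163), np.int64(166), np.int64(167)), (np.int64(164), np.int64(167), np.int64(169)), (np.int64(1
[... 2630 characters left out ...]
73356926715 -28.96366581408959
(378, 164) [544.   11.2] rack -34.484773936652154 115.70710052731852
(418, 166) [538.5  43.9] rack -32.80346004273135 148.8062838225707
(376, 231) [601.6  25.5] rack 24.79515232334071 117.13642544607595
(415, 233) [595.9  59.7] rack 26.72683956728463 151.70956429664113
(435, 156) [527.3  52.5] rack -41.783047593896946 159.60576884099248
(430, 245) [601.9  73.3] rack 35.5235489850127 163.75223746336857
tcp 1.3985319913879584 70.32218988570826
held [562.2 -48.4] -29.748569203131634 53.55772489889908
held [555.1 -16.3] -29.718537449294285 86.44607180379
held [619.6 -37. ] 28.765888063231596 52.176299907511314
held [611.9  -2.3] 28.810194441313122 87.72718787358096
```

```bash
python3 -m jog '[{"delta_pos":[2.2,-10,-30],"angular":[0,0,0],"fingers":0.3},{"delta_pos":[2.2,-10,-60],"angular":[0,0,0],"fingers":0.3},{"delta_pos":[2.2,-10,-85],"angular":[0,0,0],"fingers":0.3},{"delta_pos":[2.2,-10,-105],"angular":[0,0,0],"fingers":0.3},{"delta_pos":[2.2,-10,-115],"angular":[0,0,0],"fingers":0.3},{"delta_pos":[2.2,-10,-120],"angular":[0,0,0],"fingers":0.3},{"delta_pos":[2.2,-10,-120],"angular":[0,0,0],"fingers":0.3}]'
```

```text
time_s: 10.02
eef_pos: [591.8, -35.5, 86.7]
ee_rot: [0.0, -0.109, 0.994, -0.0]
force: [-0.0, -0.3, -3.2]
grip_width: 0.438
grip_force: 41.7
```

```bash
python3 -m jog '[{"delta_pos":[0,0,-1.5],"angular":[0,0,0],"fingers":0.3},{"delta_pos":[0,0,-3],"angular":[0,0,0],"fingers":0.3},{"delta_pos":[0,0,-3],"angular":[0,0,0],"fingers":0.3}]'
```

```text
time_s: 10.4
eef_pos: [591.8, -35.5, 83.4]
ee_rot: [0.0, -0.109, 0.994, -0.0]
force: [0.4, 0.9, -2.1]
grip_width: 0.435
grip_force: 41.8
```

```bash
python3 -m jog '[{"delta_pos":[0,0,-0.5],"angular":[0,0,0],"fingers":0.5},{"delta_pos":[0,0,-0.5],"angular":[0,0,0],"fingers":0.65},{"delta_pos":[0,0,-0.5],"angular":[0,0,0],"fingers":0.65},{"delta_pos":[0,0,15],"angular":[0,0,0],"fingers":0.65},{"delta_pos":[0,0,50],"angular":[0,0,0],"fingers":0.65},{"delta_pos":[0,0,100],"angular":[0,0,0],"fingers":0.65},{"delta_pos":[15,-60,110],"angular":[0,0,0],"fingers":0.65},{"delta_pos":[28,-115,110],"angular":[0,0,0],"fingers":0.65},{"delta_pos":[33,-152,110],"angular":[0,0,0],"fingers":0.65},{"delta_pos":[33,-152,110],"angular":[0,0,0],"fingers":0.65}]'
python3 - <<'E'
from h import *
c=cap('wrist','w4.png'); s=ctrl.sense();print(s['eef_pos'],s['joints'],s['grip_width'])
print(proj(c,[624,-188,129]))
g=cv2.cvtColor(c['pixels'],cv2.COLOR_BGR2GRAY)
E
```

```text
time_s: 11.65
eef_pos: [624.6, -190.0, 194.0]
ee_rot: [0.0, -0.108, 0.994, -0.0]
force: [-0.0, 0.4, -0.1]
grip_width: 0.65
grip_force: 0.0
[ 624.60624109 -188.29300513  194.01573751] [-4.72099619e-01  6.37758210e-01  1.14462752e+00  2.04132337e-04
  1.35858670e+00 -2.26053461e+00] 0.6535095244851679
(np.float64(326.2041555776327), np.float64(224.3472023065088))
```

View pics/w4.png

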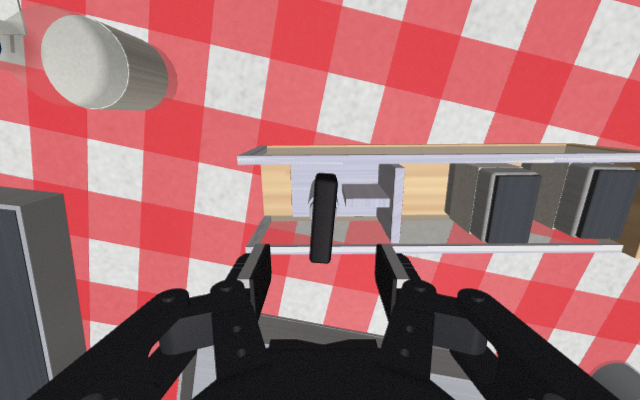

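Both tins stand upright. The bar knob is at about (323,218) between the jaws. I'll go down and grip it.

```bash
python3 -m jog '[{"delta_pos":[-2,-0.5,-30],"angular":[0,0,-0.04],"fingers":0.65},{"delta_pos":[-2,-0.5,-60],"angular":[0,0,-0.04],"fingers":0.65},{"delta_pos":[-2,-0.5,-80],"angular":[0,0,-0.04],"fingers":0.65},{"delta_pos":[-2,-0.5,-80],"angular":[0,0,-0.04],"fingers":0.3},{"delta_pos":[-2,-0.5,-80],"angular":[0,0,-0.04],"fingers":0},{"delta_pos":[-2,-0.5,-80],"angular":[0,0,-0.04],"fingers":0},{"delta_pos":[-2,-0.5,-80],"angular":[0,0,-0.04],"fingers":0},{"delta_pos":[-2,-0.5,-80],"angular":[0,0,-0.04],"fingers":0}]' 40
python3 -c "
from rig import ctrl;s=ctrl.sense();print(s['wrist_torque'],s['force'])"
```

```text
time_s: 12.7
eef_pos: [623.3, -188.0, 114.9]
ee_rot: [0.001, -0.09, 0.996, -0.001]
force: [-1.3, 1.9, 6.3]
grip_width: 0.226
grip_force: 39.4
[0.19036023 0.14034804 0.00306093] [-1.26268703  1.85720736  6.28806601]
```

```bash
python3 -m jog '[{"delta_pos":[-2.2,10,0],"angular":[0,0,0],"fingers":0},{"delta_pos":[-4.4,20,0],"angular":[0,0,0],"fingers":0},{"delta_pos":[-6.5,29,0],"angular":[0,0,0],"fingers":0},{"delta_pos":[-8.7,39,0],"angular":[0,0,0],"fingers":0},{"delta_pos":[-10.9,49,0],"angular":[0,0,0],"fingers":0},{"delta_pos":[-13.1,58.5,0],"angular":[0,0,0],"fingers":0},{"delta_pos":[-14.6,65.5,0],"angular":[0,0,0],"fingers":0},{"delta_pos":[-15.9,71,0],"angular":[0,0,0],"fingers":0},{"delta_pos":[-17,76,0],"angular":[0,0,0],"fingers":0},{"delta_pos":[-18,81,0],"angular":[0,0,0],"fingers":0}]'
python3 -m jog '[{"delta_pos":[-1.1,5,0],"angular":[0,0,0],"fingers":0},{"delta_pos":[-2.2,10,0],"angular":[0,0,0],"fingers":0},{"delta_pos":[-3.3,15,0],"angular":[0,0,0],"fingers":0},{"delta_pos":[-3.9,18,0],"angular":[0,0,0],"fingers":0},{"delta_pos":[-4.6,21,0],"angular":[0,0,0],"fingers":0},{"delta_pos":[-5.2,24,0],"angular":[0,0,0],"fingers":0},{"delta_pos":[-5.2,24,0],"angular":[0,0,0],"fingers":0}]'
python3 -c "
from rig import ctrl;s=ctrl.sense();print(s['wrist_torque'],s['force'])"
```

```text
time_s: 13.95
eef_pos: [605.2, -108.0, 115.0]
ee_rot: [0.001, -0.089, 0.996, -0.001]
force: [-2.6, -5.4, 6.0]
grip_width: 0.229
grip_force: 39.5
time_s: 14.82
eef_pos: [599.8, -83.8, 114.9]
ee_rot: [0.001, -0.09, 0.996, -0.001]
force: [-3.4, -2.6, 7.8]
grip_width: 0.226
grip_force: 39.6
[-0.48774918  0.60719761 -0.02574499] [-3.38174411 -2.56818963  7.76166073]
```

```bash
python3 -m jog '[{"delta_pos":[-0.4,2,0],"angular":[0,0,0],"fingers":0},{"delta_pos":[-0.9,4,0],"angular":[0,0,0],"fingers":0},{"delta_pos":[-0.9,4,0],"angular":[0,0,0],"fingers":0}]'
python3 -m jog '[{"delta_pos":[-0.2,1,0],"angular":[0,0,0],"fingers":0},{"delta_pos":[-0.4,2,0],"angular":[0,0,0],"fingers":0},{"delta_pos":[-0.4,2,0],"angular":[0,0,0],"fingers":0}]'
```

```text
time_s: 15.2
eef_pos: [598.9, -80.1, 114.9]
ee_rot: [0.001, -0.089, 0.996, -0.001]
force: [-3.3, -4.5, 6.8]
grip_width: 0.229
grip_force: 39.6
time_s: 15.58
eef_pos: [598.6, -78.3, 114.9]
ee_rot: [0.001, -0.089, 0.996, -0.001]
force: [-3.3, -6.5, 7.9]
grip_width: 0.224
grip_force: 39.6
```

```bash
python3 -m jog '[{"delta_pos":[-0.2,1,0],"angular":[0,0,0],"fingers":0},{"delta_pos":[-0.4,2,0],"angular":[0,0,0],"fingers":0},{"delta_pos":[-0.4,2,0],"angular":[0,0,0],"fingers":0}]'
python3 -m jog '[{"delta_pos":[-0.2,1,0],"angular":[0,0,0],"fingers":0},{"delta_pos":[-0.2,1,0],"angular":[0,0,0],"fingers":0}]'
```

```text
time_s: 15.95
eef_pos: [598.1, -76.3, 114.9]
ee_rot: [0.001, -0.089, 0.996, -0.001]
force: [-4.0, -5.7, 7.8]
grip_width: 0.232
grip_force: 39.6
time_s: 16.2
eef_pos: [597.9, -75.4, 114.9]
ee_rot: [0.001, -0.089, 0.996, -0.002]
force: [-3.4, -5.7, 7.2]
grip_width: 0.229
grip_force: 39.6
```

```bash
for i in 1 2 ; do python3 -m jog '[{"delta_pos":[-0.2,1,0],"angular":[0,0,0],"fingers":0},{"delta_pos":[-0.2,1,0],"angular":[0,0,0],"fingers":0}]' | grep -E 'eef|force:'; done
python3 - <<'E'
from h import *
c=cap('scene');cv2.imwrite('pics/s5.png',cv2.resize(c['pixels'][160:320,240:390],(750,800))[:600] if 0 else cv2.resize(c['pixels'][165:285,260:400],(700,600),interpolation=cv2.INTER_CUBIC))
E
```

```text
eef_pos: [597.8, -75.0, 115.0]
force: [-4.1, -7.9, 6.3]
grip_force: 39.5
eef_pos: [597.8, -74.9, 115.0]
force: [-1.8, -12.5, 5.0]
grip_force: 39.5
```

View pics/s5.png

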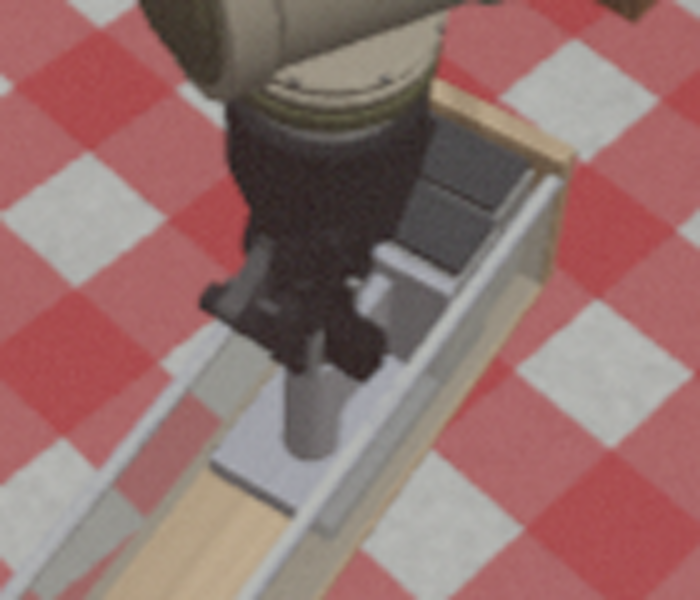

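The scene crop shows both tins side by side against the end board, with the stop plate touching them. The push force rose to about 12 N and the motion stopped, so they're snug. Now I'll turn the knob clockwise.

```bash
python3 -m jog '[{"delta_pos":[0,0,0],"angular":[0,0,0],"fingers":0},{"delta_pos":[0,0,0],"angular":[0,0,-0.12],"fingers":0},{"delta_pos":[0,0,0],"angular":[0,0,-0.24],"fingers":0},{"delta_pos":[0,0,0],"angular":[0,0,-0.36],"fingers":0},{"delta_pos":[0,0,0],"angular":[0,0,-0.48],"fingers":0},{"delta_pos":[0,0,0],"angular":[0,0,-0.6],"fingers":0}]' 60
python3 -c "
from rig import ctrl;s=ctrl.sense();print(s['wrist_torque'],s['joints'])"
```

```text
time_s: 17.5
eef_pos: [597.8, -74.8, 115.1]
ee_rot: [0.002, 0.211, 0.978, -0.002]
force: [-2.2, -13.1, 6.4]
grip_width: 0.214
grip_force: 58.5
[-2.14692591  0.47476482  0.15921806] [-0.31695517  0.60553992  1.41743916 -0.00473877  1.1143317  -1.46077215]
```

```bash
python3 -m jog '[{"delta_pos":[0,0,0],"angular":[0,0,-0.12],"fingers":0},{"delta_pos":[0,0,0],"angular":[0,0,-0.24],"fingers":0},{"delta_pos":[0,0,0],"angular":[0,0,-0.36],"fingers":0},{"delta_pos":[0,0,0],"angular":[0,0,-0.48],"fingers":0},{"delta_pos":[0,0,0],"angular":[0,0,-0.6],"fingers":0},{"delta_pos":[0,0,0],"angular":[0,0,-0.72],"fingers":0},{"delta_pos":[0,0,0],"angular":[0,0,-0.84],"fingers":0},{"delta_pos":[0,0,0],"angular":[0,0,-0.96],"fingers":0}]'
python3 -c "
from rig import ctrl;s=ctrl.sense();print(s['wrist_torque'],s['joints'])"
python3 -m jog '[{"delta_pos":[0,0,0],"angular":[0,0,-0.12],"fingers":0},{"delta_pos":[0,0,0],"angular":[0,0,-0.24],"fingers":0},{"delta_pos":[0,0,0],"angular":[0,0,-0.36],"fingers":0},{"delta_pos":[0,0,0],"angular":[0,0,-0.48],"fingers":0},{"delta_pos":[0,0,0],"angular":[0,0,-0.54],"fingers":0}]'
python3 -c "
from rig import ctrl;s=ctrl.sense();print(s['wrist_torque'],s['joints'])"
```

```text
time_s: 18.5
eef_pos: [597.9, -74.6, 115.1]
ee_rot: [0.003, 0.638, 0.77, -0.001]
force: [-1.8, -11.5, 5.0]
grip_width: 0.216
grip_force: 58.6
[-1.96618522  0.36005518  0.21499709] [-0.31678432  0.6056164   1.41735959 -0.00445976  1.11408853 -0.5008062 ]
time_s: 19.12
eef_pos: [598.1, -74.6, 115.2]
ee_rot: [0.003, 0.82, 0.572, -0.0]
force: [-1.7, -11.1, 5.7]
grip_width: 0.212
grip_force: 58.6
[-1.91298895  0.31754559  0.20141771] [-0.31676127  0.6055933   1.41716433 -0.00429597  1.11391741  0.03785688]
```

```bash
for i in 1 2 3; do python3 -m jog '[{"delta_pos":[0,0,0],"angular":[0,0,-0.06],"fingers":0},{"delta_pos":[0,0,0],"angular":[0,0,-0.12],"fingers":0}]' | grep -E "rot|width"
python3 -c "
from rig import ctrl;s=ctrl.sense();print(s['wrist_torque'],s['force'],s['joints'][5])"; done
```

```text
ee_rot: [0.003, 0.853, 0.522, 0.0]
grip_width: 0.221
[-1.93476496  0.2623763   0.19100667] [ -1.08485644 -11.11242213   5.18827889] 0.1571562486204359
ee_rot: [0.003, 0.883, 0.47, 0.0]
grip_width: 0.214
[-1.93448887  0.25172151  0.38730079] [ -0.61782767 -11.97336695   6.08058972] 0.27709014805176335
ee_rot: [0.003, 0.909, 0.416, 0.003]
grip_width: 0.216
[-0.30394545 -1.57727754  0.22400157] [ 7.28969435 -3.44740749  0.95819659] 0.39722198826123584
```

```bash
python3 -m jog '[{"delta_pos":[0,0,0],"angular":[0,0,0],"fingers":0.3},{"delta_pos":[0,0,0],"angular":[0,0,0],"fingers":0.5},{"delta_pos":[0,0,0],"angular":[0,0,0],"fingers":0.5},{"delta_pos":[0,0,20],"angular":[0,0,0],"fingers":0.5},{"delta_pos":[0,0,60],"angular":[0,0,0],"fingers":0.5},{"delta_pos":[0,0,110],"angular":[0,0,0],"fingers":0.5},{"delta_pos":[0,0,110],"angular":[0,0,0],"fingers":0.5}]'
python3 - <<'E'
from h import *
c=cap('wrist','w6.png'); s=ctrl.sense();print(s['eef_pos'])
g=cv2.cvtColor(c['pixels'],cv2.COLOR_BGR2HSV)
E
```

```text
time_s: 20.75
eef_pos: [598.4, -72.2, 227.3]
ee_rot: [0.002, 0.909, 0.417, 0.003]
force: [0.8, 0.2, -0.4]
grip_width: 0.501
grip_force: 0.0
[597.52311008 -72.00237689 224.55994987]
```

View pics/w6.png

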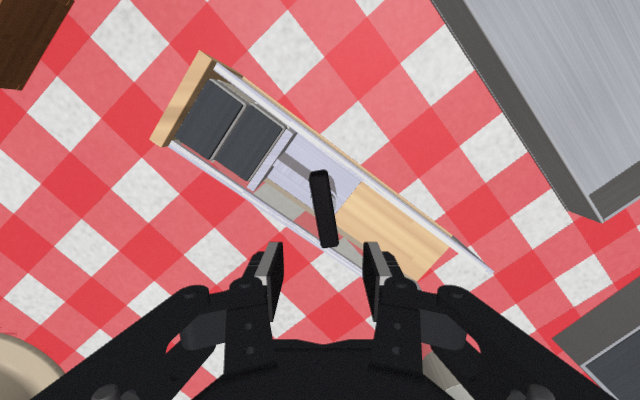

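Both tins stand snug between the stop and the end board. The bar runs from (319,172) to (329,245), turned well past the rack axis. I'll measure its angle.

Run:
```python
from h import *
c=cap('wrist')
g=cv2.cvtColor(c['pixels'],cv2.COLOR_BGR2GRAY)
m=(g<45).astype('uint8');m[:,:300]=0;m[:,350:]=0;m[:160]=0;m[252:]=0
k=max(cv2.findContours(m,0,2)[0],key=cv2.contourArea)
b=cv2.boxPoints(cv2.minAreaRect(k));print(cv2.minAreaRect(k))
f=lambda u,v,z:onz(c,u,v,z)[:2]
b=b[np.argsort(b[:,1])];A=f(*b[:2].mean(0),129);B=f(*b[2:].mean(0),129)
d=A-B;print('bar',A,B,np.hypot(*d),np.arctan2(d[1],d[0]))
for p,q in [((216,67),(490,272)),((172,143),(360,276))]:
    e=f(*p,90)-f(*q,90);print('wall',np.arctan2(e[1],e[0]))
```

```text
((324.9324035644531, 209.0946044921875), (77.43192291259766, 18.9058837890625), 80.53767395019531)
bar [615.93282696 -45.86175909] [ 581.58246676 -101.83731984] 65.6750382310594 1.020388048725724
wall 1.7957132239208347
wall 1.7716501873984976
```

```bash
python3 -c "
from rig import ctrl;print(ctrl.finish_job())"
```

```text
the job is handed in; nothing more can be done
None
```

The job is handed in: the spare tin stands upright in the rack, both tins are snug between the stop and the end board, and the knob measures about 2.33 rad in the last wrist picture (locked is above 2.05), turned in one grasp, with nothing seen knocked over and about 21 s of the 72 s used.

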